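# Line up the bolts, then turn the nut jar to the front and hold the carousel

### The job

First nudge the three standing bolts into an even row on the aluminium strip, each upright and centred in a scribed ring of its own. Then grip the black crank knob of the parts carousel and turn it until the squat, wide-lidded nut jar is in line with the pointer on the base, without touching the jars and bottles. Finish still gripping the knob, holding the carousel still for a helper, and leave the screwdriver, tape measure and roll of tape where they are.

Things in the scene. Friction and masses are not known exactly. Their poses are not given: they have to be found in the camera images.
- strip: aluminium strip, 150 x 72 x 3 mm, fixed on the worktop left of the carousel; origin at the centre of its underside, x along it (roughly away from the robot). Three scribed rings, 30 mm across, lie on its centre line 50 mm apart. Keep clear of the carton farther left (x 0.42 to 0.67, y over 0.21, up to 0.32 m high) and the 63 mm high organiser behind the strip
- ring_1 (a point): centre of the scribed ring nearest the robot, on the strip's top face (x = -50 mm on the strip)
- ring_2 (a point): centre of the middle ring (x = 0)
- ring_3 (a point): centre of the ring farthest from the robot (x = +50 mm)
- bolt_a1: steel bolt standing upright on its hexagonal head on the strip, 36 mm tall, head 13 x 15 mm, 8 mm thread on top, 30 g, loose; starts beside ring 1, 10 to 25 mm off the row to the strip's -y; origin at the centre of its underside, z up the bolt. The three bolts are alike
- bolt_a2: steel bolt standing upright on its hexagonal head on the strip, 36 mm tall, head 13 x 15 mm, 8 mm thread on top, 30 g, loose; starts beside ring 2, 10 to 25 mm off the row to the strip's +y; origin at the centre of its underside, z up the bolt. The three bolts are alike
- bolt_a3: steel bolt standing upright on its hexagonal head on the strip, 36 mm tall, head 13 x 15 mm, 8 mm thread on top, 30 g, loose; starts beside ring 3, 10 to 25 mm off the row to the strip's -y; origin at the centre of its underside, z up the bolt. The three bolts are alike
- carousel_base: fixed round dark steel base of the carousel, 176 mm across and 9 mm high; origin on the turning axis at the worktop, z up. A flat aluminium arrow-headed pointer, 34 mm wide, sticks out of its rim along the base's own -x, roughly towards the robot
- pointer (a point): tip of that pointer, 119 mm from the turning axis, 11.5 mm above the worktop: the carousel's front
- turntable: grey deck, 160 mm across, top 22 mm up; turns either way without stops on the base axis, light friction. Origin on the axis at worktop height. Has three round seats (62 mm inside, rims 8 mm high, centres 45 mm from the axis, 120 degrees apart), a column and, 128 to 138 mm up, a crank arm along the deck's own -x, 60 degrees from the seats beside it
- crank_knob: upright black knob on the end of the crank arm, 18 mm across and 35 mm tall, spins freely on its spindle, its axis 50 mm from the turning axis; origin at the centre of its underside, 138 mm above the worktop. It stands above all jars, so it can be gripped from above with the fingers clear of them
- knob_mid (a point): middle of the knob, on its axis, 156 mm above the worktop, just where to grip it
- nut_jar: the jar to bring to the front: squat clear jar with a wide white lid, 56 mm across, 70 mm tall, standing loose in one of the three seats (which one varies); origin at the centre of its underside, z up
- screw_bottle: stout black bottle with a ridged cap, 58 mm across, 100 mm tall, loose in another seat; origin at the centre of its underside
- oiler: slim dropper bottle, 34 mm across, 102 mm tall, loose in another seat; origin at the centre of its underside
- stubby_driver: bystander: stubby screwdriver lying near the front edge to the right of the pointer, 88 mm long, 29 mm thick; origin at the centre of its underside
- tape_measure: bystander: black tape measure standing behind the carousel, 34 x 64 x 56 mm; origin at the centre of its underside
- white_tape: bystander: roll of tape lying flat near the front edge, farther right, 55 mm across, 26 mm high; origin at the centre of its underside

How it is judged:
On the way, in this order (a step that is already met when the one before it is completed fails the run):
1. the three bolts stand upright in an even row, one in each ring (horizontal distance between any of bolt_a1, bolt_a2, bolt_a3 and ring_1 below 0.008 m and horizontal distance between any of bolt_a1, bolt_a2, bolt_a3 and ring_2 below 0.008 m and horizontal distance between any of bolt_a1, bolt_a2, bolt_a3 and ring_3 below 0.008 m and angle between each of bolt_a1, bolt_a2, bolt_a3's own z axis and vertical below 0.1 rad and height (world z) of each of bolt_a1, bolt_a2, bolt_a3 below 0.008 m and linear speed of each of bolt_a1, bolt_a2, bolt_a3 below 0.02 m/s and contact force between each of bolt_a1, bolt_a2, bolt_a3 and the fingers below 0.1 N), for 0.2 s.
2. the nut jar has been turned round to the pointer (horizontal distance between any of bolt_a1, bolt_a2, bolt_a3 and ring_1 below 0.008 m and horizontal distance between any of bolt_a1, bolt_a2, bolt_a3 and ring_2 below 0.008 m and horizontal distance between any of bolt_a1, bolt_a2, bolt_a3 and ring_3 below 0.008 m and angle between each of bolt_a1, bolt_a2, bolt_a3's own z axis and vertical below 0.1 rad and height (world z) of each of bolt_a1, bolt_a2, bolt_a3 below 0.008 m and x of nut_jar in the frame of carousel_base below -0.035 m and y of nut_jar in the frame of carousel_base between -0.01 and 0.01 m), for 0.2 s.
At the end, for the whole second after the job is handed in: A bolt stands upright, released, within 8 mm of each ring centre; the nut jar is within 10 mm sideways of the pointer line, on the pointer side; the jar and both bottles upright in their seats; the fingers grip the crank knob with over 5 N and the deck is still (under 0.05 rad/s) (all of step 2 and linear speed of each of bolt_a1, bolt_a2, bolt_a3 below 0.02 m/s and contact force between each of bolt_a1, bolt_a2, bolt_a3 and the fingers below 0.1 N and angle between each of nut_jar, screw_bottle, oiler's own z axis and vertical below 0.12 rad and height (world z) of nut_jar between 0.018 and 0.028 m and horizontal distance between each of nut_jar, screw_bottle, oiler and carousel_base below 0.055 m and height (world z) of screw_bottle between 0.018 and 0.028 m and height (world z) of oiler between 0.018 and 0.028 m and angular speed of turntable below 0.05 rad/s and contact force between the fingers and crank_knob above 5 N); the arm keeps its last pose, push and grip.
It fails at once if the robot touches a jar or bottle on the carousel (contact force between any of nut_jar, screw_bottle, oiler and the fingers above 0.5 N or contact force between any of nut_jar, screw_bottle, oiler and the arm above 0.5 N).
It fails at once if a jar or bottle tips over (angle between any of nut_jar, screw_bottle, oiler's own z axis and vertical above 0.4 rad).
It fails at once if a bystander (screwdriver, tape measure, roll of tape) is moved more than 25 mm (distance of any of stubby_driver, tape_measure, white_tape from where it was at the start of the episode above 0.025 m).
It also fails if it takes over 67 s, if anything falls off the work surface, if the arm or the gripper's body presses on something with over 40 N, if the wrist force passes 120 N, or if a joint passes its speed limit or range.

### The arm

A 6-joint arm with a two-finger parallel gripper is mounted at the origin on a cart in front of the work surface, level with it; the furniture and walls round the work are solid. World frame = base frame: x ahead of the robot, y to its left, z up, the work surface at z = 0. Lengths are in m, angles in rad, forces in N, time in s.
With the tool pointing down it reaches from about 0.35 to 0.775 m from the base axis. Payload 7.3 kg.
Tool frame: the origin (TCP) lies between the finger pads; the fingertips stand 8 mm ahead of it and the grasp point (between the pads) lies 11 mm behind it (bot.tips_ahead is the distance from the TCP to the fingertips, in m); z points along the fingers, y is the line along which they close (so a half turn about z gives the same grasp; the last joint's range is limited). The gripper opens to 92 mm and grips with 3 to 60 N. Pads are 19 mm wide; open, the fingers measure 130 mm over their backs; the gripper's body (75 mm by 190 mm) begins 47 mm behind the grasp point.
Start: joints at [1.033, 0.342, 1.524, -0, 1.275, -0.146], TCP at [0.2, 0.485, 0.235] pointing down, gripper open.
Joint ranges: [-2.53, 2.53], [-0.77, 2.02], [0.04, 2.7], [-1, 4.14], [0.28, 2.66], [-3.11, 3.11]. Speed limits (rad/s): [2.57, 2.57, 3.14, 3.14, 3.14, 3.14].

### API

Orientations are given as a 3x3 rotation matrix whose columns are the frame's x, y, z axes.
In Python, from rig import bot, grab_frame, camera_info gives the robot as it stands.
- The arm moves only by the tool servo_tool, never from a script. Its argument "increments" is a list of rows, each a list of 3 entries, a list of its own where there are three numbers: the shift along the tool's x, y, z in mm, then the turn, a rotation vector about the tool's x, y, z in rad, then the opening, from -1 (shut) to 1 (fully open). In form: [[[tx, ty, tz], [wx, wy, wz], jaw], ...]. A call has 1 to 20 rows; each row shifts and turns the commanded pose from where the row before left it, along the tool's axes as they then stand; what a row does not reach is not made up. A row lasts 1/10 s, in which the tool goes at most 50 mm and 8.59 degrees, less where a joint would pass 70% of its speed; a pose out of reach is approached as far as the arm can. A call is refused whole if a number of a shift passes 50 or a number of a turn 0.15, either way. A call with a gripper value outside its range is refused whole. The fingers move at their own pace and stop on an object; "newtons" is the grip in N (left out, the last holds). Time passes only in rows, so rows that do not move let the fingers close. It gives the time, the measured TCP pose, the force, the opening and the grip force at its end, in the units of the state.
- bot.state(): the state, without advancing time (a new reading comes with each control period).
- grab_frame(name): name is "scene" or "side" or "wrist"; returns the picture (384x512x3 uint8, red, green, blue); there is no depth.
- camera_info(name): a dict with "intrinsics" (3x3 intrinsics, pixels), "R" (3x3) and "t" (3): a world point X has camera coordinates R X + t. Camera axes: x right, y down, z forward; pixel columns grow to the right and rows downward; lengths in m; the calibration is good to about 2 mm. A picture is of the moment at which its call begins: read the wrist's pose just before it. camera_info takes no time and is no camera call; for the wrist camera it gives the pose at the moment of the call.
- bot.hand_in(): hands the job in; it is judged then, once.
The state is a dict: "t": time; "q": joint angles; "qvel": joint speeds; "joint_torque": joint torques, N m; "position": TCP position; "tool_rot": TCP orientation; "ft_force": force on the tool from outside, world axes, zero at the start; "ft_torque": the same for the moment, N m; "opening": finger opening in m; "grasp_force": force on a finger pad.
Only numpy, scipy, OpenCV 4.12 (cv2) and the standard library are available. Lean on these libraries where they do the work, as an engineer would, in place of code of your own. Each camera call takes 0.05 s, during which the arm holds its last target. There are 200 camera calls.

## Working session

There is one attempt and no reset: what is moved stays moved. The work goes in short steps, Python scripts to look and compute and a tool call to move; the robot and the scene stay as the last step left them, time stands still between calls to the robot, and variables do not carry over. Pictures are saved under pics/ and viewed, at most 10 in all, crops included, and the job is handed in when it is done.

Besides the shell and the picture viewer there is one more tool, called as a command line: name --argument value ..., lists and objects as JSON in quotes. servo_tool: Moves the arm, as the interface text tells. Its arguments: {"type":"object","properties":{"increments":{"type":"array","items":{"type":"array"}},"newtons":{"type":"number"}},"required":["increments"]}

```bash
mkdir -p pics; ls; python3 - <<'E'
from rig import bot, grab_frame, camera_info
import cv2, numpy as np
np.set_printoptions(precision=4,suppress=True)
s=bot.state();print(s['t'],s['position'],s['tool_rot'],s['opening'])
for n in ['scene','side','wrist']:
    c=camera_info(n); print(n,c)
    cv2.imwrite(f'pics/{n}0.png',grab_frame(n)[:,:,::-1])
a=[cv2.imread(f'pics/{n}0.png') for n in ['scene','side']]
cv2.imwrite('pics/sc0.png',cv2.resize(a[0],(800,600),interpolation=cv2.INTER_CUBIC))
cv2.imwrite('pics/si0.png',cv2.resize(a[1],(800,600),interpolation=cv2.INTER_CUBIC))
E
```

```text
pics
0.0 [0.2002 0.4849 0.234 ] [[-0.9242  0.3819 -0.0008]
 [ 0.3819  0.9242 -0.0013]
 [ 0.0002 -0.0015 -1.    ]] 0.09182868535626207
scene {'intrinsics': array([[351.8663,   0.    , 256.9177],
       [  0.    , 351.8663, 186.1881],
       [  0.    ,   0.    ,   1.    ]]), 'R': array([[-0.7362, -0.6765, -0.0176],
       [-0.478 ,  0.5383, -0.6941],
       [ 0.479 , -0.5026, -0.7197]]), 't': array([0.4088, 0.3949, 0.6345])}
side {'intrinsics': array([[365.8467,   0.    , 259.1383],
       [  0.    , 365.8467, 194.1572],
       [  0.    ,   0.    ,   1.    ]]), 'R': array([[-0.0157, -0.9998, -0.0077],
       [-0.5346,  0.0149, -0.845 ],
       [ 0.845 , -0.0092, -0.5348]]), 't': array([-0.0438,  0.4055,  0.4101])}
wrist {'intrinsics': array([[271.433 ,   0.    , 254.6969],
       [  0.    , 271.433 , 193.0008],
       [  0.    ,   0.    ,   1.    ]]), 'R': array([[ 0.3815,  0.9243, -0.0016],
       [ 0.8966, -0.3697,  0.2439],
       [ 0.2249, -0.0945, -0.9698]]), 't': array([-0.5249, -0.031 ,  0.3894])}
```

View pics/sc0.png

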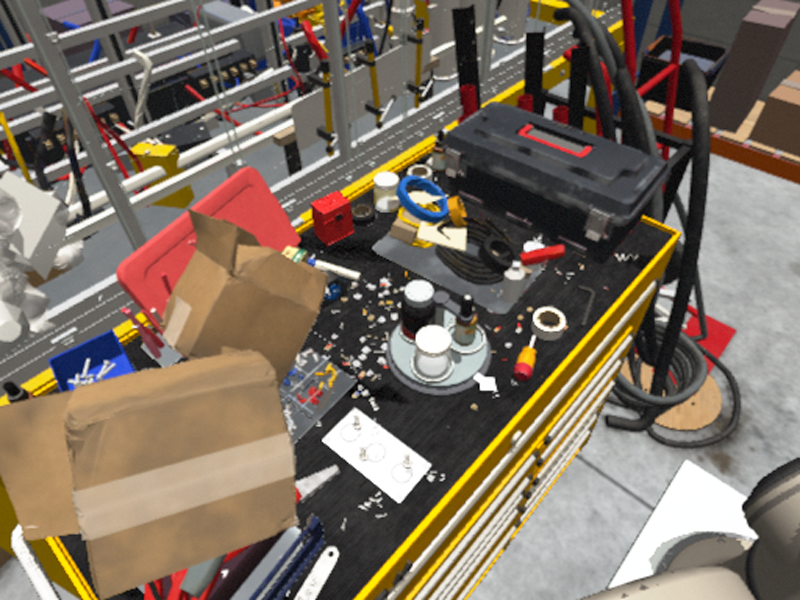

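View pics/si0.png

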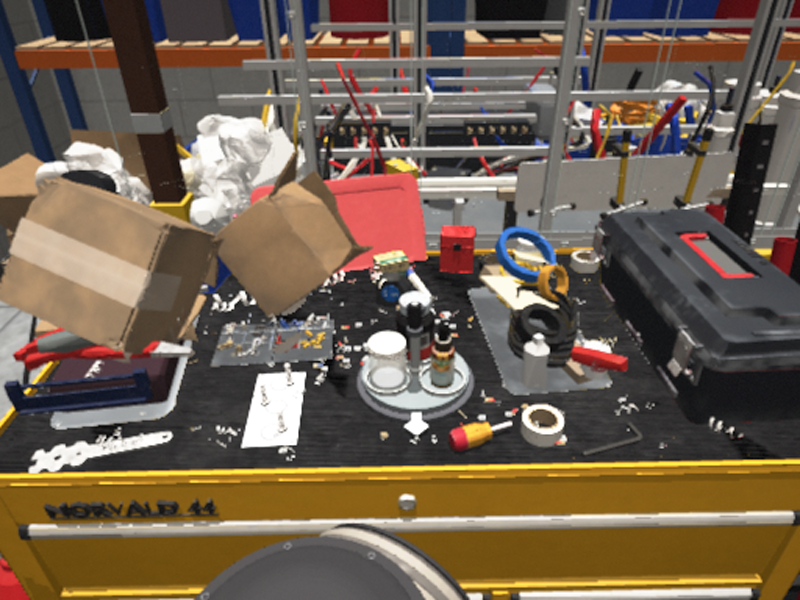

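View pics/wrist0.png

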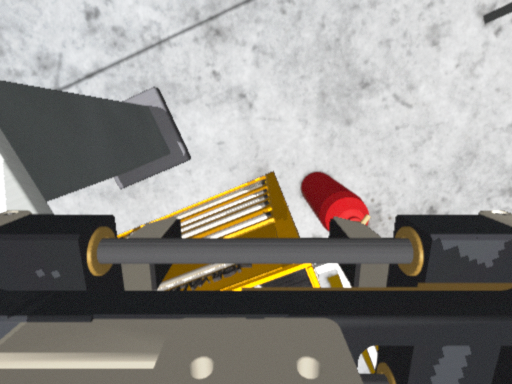

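The views show the strip with three bolts: scene pixels about (376,455) of 800x600, side (275,410). The carousel sits at (440,345), with the jar at front-left and the pointer at (487,382). Next I measure the strip and pointer and zoom in on the carousel.

```bash
cat > h.py <<'E'
from rig import bot, grab_frame, camera_info
import cv2, numpy as np
np.set_printoptions(precision=4,suppress=True)
def ray(c,uv):
    K=np.array(c['intrinsics']);R=np.array(c['R']);t=np.array(c['t'])
    return -R.T@t, R.T@np.linalg.inv(K)@np.array([uv[0],uv[1],1.])
def onz(c,uv,z):
    o,d=ray(c,uv); return o+d*(z-o[2])/d[2]
def proj(c,X):
    p=np.array(c['intrinsics'])@(np.array(c['R'])@np.array(X,float)+np.array(c['t'])); return p[:2]/p[2]
def tri(c1,u1,c2,u2):
    A=[];b=[]
    for c,u in((c1,u1),(c2,u2)):
        o,d=ray(c,u);d=d/np.linalg.norm(d);P=np.eye(3)-np.outer(d,d);A.append(P);b.append(P@o)
    return np.linalg.lstsq(np.vstack(A),np.hstack(b),rcond=None)[0]
def white(im,thr=170):
    return ((im.min(2)>thr)&(im.max(2).astype(int)-im.min(2)<30)).astype(np.uint8)
def blob(m,uv):
    n,l,st,ce=cv2.connectedComponentsWithStats(m)
    k=min(range(1,n),key=lambda i:np.hypot(*(ce[i]-uv))+(1e3 if st[i,4]<25 else 0))
    return l==k,st[k],ce[k]
E
python3 - <<'E'
from h import *
for n,uv,pv in (('scene',(240,291),(311,244)),('side',(175,262),(266,272))):
    im=cv2.imread(f'pics/{n}0.png');c=camera_info(n)
    m,st,ce=blob(white(im,150),uv);print(n,'strip',st,ce)
    h=cv2.convexHull(np.argwhere(m)[:,::-1].astype(np.int32))
    q=cv2.approxPolyN(h,4).reshape(-1,2).astype(float)
    P=np.array([onz(c,u,.003) for u in q]);print(q.tolist());print(P[:,:2],P.mean(0),np.linalg.norm(P-np.roll(P,1,0),axis=1))
    m,st,ce=blob(white(im,150),pv);print('pointer',st,ce,onz(c,ce,.0115))
    if n=='side':p=im[185:290,150:320]
    else:p=im[165:320,200:330]
    cv2.imwrite(f'pics/z{n}.png',cv2.resize(p,None,fx=600/p.shape[0] if n=='scene' else 4.6,fy=600/p.shape[0] if n=='scene' else 4.6,interpolation=cv2.INTER_CUBIC))
a=cv2.imread('pics/zscene.png');b=cv2.imread('pics/zside.png')
b=cv2.resize(b,(520,322));a=cv2.resize(a,(252,300));o=np.zeros((600,780,3),np.uint8);p=cv2.imread('pics/scene0.png')[165:255,235:325]
o[:322,:520]=b;o[300:,528:780]=a;o[330:600,0:270]=cv2.resize(p,(270,270),interpolation=cv2.INTER_CUBIC)
cv2.imwrite('pics/m1.png',o)
E
```

```text
scene strip [ 206  261   70   61 2008] [241.1021 290.5388]
[[255.0, 322.0], [205.0, 282.0], [228.0, 259.0], [277.0, 297.0]]
[[0.408  0.1662]
 [0.5569 0.1751]
 [0.5615 0.0968]
 [0.41   0.0921]] [0.4841 0.1326 0.003 ] [0.0742 0.1492 0.0785 0.1516]
pointer [ 250  199   68   52 1642] [282.3989 226.9738] [ 0.5215 -0.0605  0.0115]
side strip [ 154  232   42   58 1597] [175.8898 262.2574]
[[189.0, 290.0], [154.0, 286.0], [165.0, 240.0], [197.0, 226.0]]
[[0.3936 0.0919]
 [0.4062 0.1654]
 [0.5536 0.1726]
 [0.6069 0.103 ]] [0.4901 0.1332 0.003 ] [0.2135 0.0745 0.1476 0.0876]
pointer [259 264  15  17 140] [266.0143 271.1571] [ 0.4347 -0.0652  0.0115]
```

View pics/m1.png

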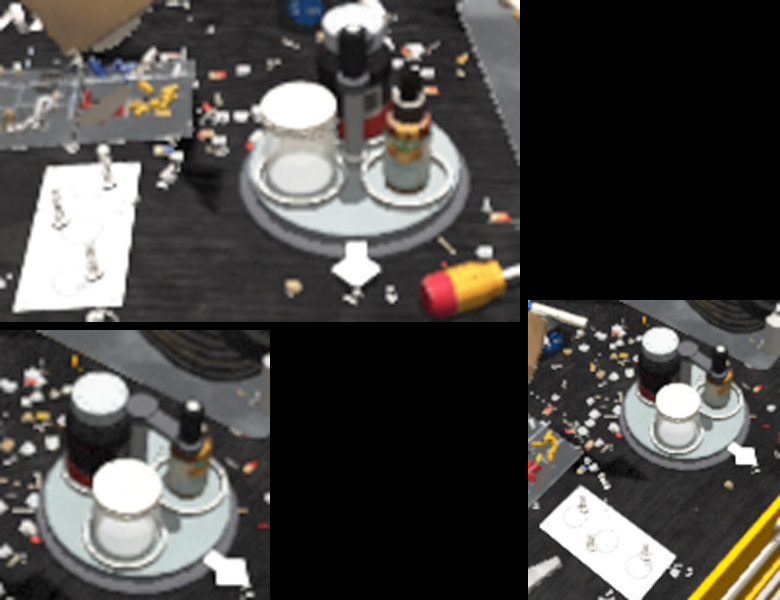

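The strip lies at about (0.484, 0.133), along world x. The knob is towards the robot, between the jar (left) and the oiler (right), so the carousel needs about +60°. I go up and around the carton first, then look down with the wrist camera.

servo_tool --increments '[[[-22.8, -22.4, -10], [0, 0, 0], -0.35], [[-22.8, -22.4, -10], [0, 0, 0], -0.35], [[-22.8, -22.4, -10], [0, 0, 0], -0.35], [[-22.8, -22.4, -10], [0, 0, 0], -0.35], [[-22.8, -22.4, -10], [0, 0, 0], -0.35], [[-22.8, -22.4, -10], [0, 0, 0], -0.35], [[-22.8, -22.4, -10], [0, 0, 0], -0.35], [[-22.8, -22.4, -10], [0, 0, 0], -0.35], [[-26, -24, 0], [0, 0, 0], -0.35], [[-26, -24, 0], [0, 0, 0], -0.35], [[-26, -24, 0], [0, 0, 0], -0.35], [[-26, -24, 0], [0, 0, 0], -0.35], [[0, 0, 0], [0, 0, 0], -0.35]]' --newtons 8

```text
t: 1.45
position: [0.3613, 0.1186, 0.3145]
tool_rot: [[-0.922, 0.386, 0.0], [0.386, 0.922, -0.001], [-0.001, -0.001, -1.0]]
ft_force: [-0.5, 1.2, 0.7]
opening: 0.0296
grasp_force: 0.0
```

servo_tool --increments '[[[0, 0, 0], [0, 0, -0.143], -0.35], [[0, 0, 0], [0, 0, -0.143], -0.35], [[0, 0, 0], [0, 0, -0.143], -0.35], [[0, 0, 0], [0, 0, -0.143], -0.35], [[0, 0, 0], [0, 0, -0.143], -0.35], [[0, 0, 0], [0, 0, -0.143], -0.35], [[0, 0, 0], [0, 0, -0.143], -0.35], [[0, 0, 0], [0, 0, -0.143], -0.35], [[0, 0, 0], [0, 0, -0.143], -0.35], [[0, 0, 0], [0, 0, -0.143], -0.35], [[0, 0, 0], [0, 0, -0.143], -0.35], [[0, 0, 0], [0, 0, -0.143], -0.35], [[0, 0, 0], [0, 0, -0.143], -0.35], [[0, 0, 0], [0, 0, -0.143], -0.35]]'

```text
t: 2.85
position: [0.3596, 0.1222, 0.3146]
tool_rot: [[0.046, -0.999, -0.0], [-0.999, -0.046, 0.0], [-0.0, 0.0, -1.0]]
ft_force: [0.3, 0.7, 0.3]
opening: 0.0297
grasp_force: 0.0
```

servo_tool --increments '[[[0, -25, 15], [0, 0, 0], -0.35], [[0, -25, 25], [0, 0, 0], -0.35], [[0, -25, 25], [0, 0, 0], -0.35], [[0, -25, 25], [0, 0, 0], -0.35], [[0, -25, 25], [0, 0, 0], -0.35], [[0, 0, 0], [0, 0, 0], -0.35], [[0, 0, 0], [0, 0, 0], -0.35]]'

```text
t: 3.55
position: [0.4843, 0.127, 0.1991]
tool_rot: [[0.04, -0.999, -0.003], [-0.999, -0.04, 0.0], [-0.0, 0.003, -1.0]]
ft_force: [-1.1, 0.4, 0.7]
opening: 0.0298
grasp_force: 0.0
```

```bash
python3 - <<'E'
from h import *
s=bot.state();print(s['t'],s['position'])
c=camera_info('wrist');im=grab_frame('wrist')[:,:,::-1].copy();np.savez('w1.npz',**{k:np.array(c[k]) for k in c})
cv2.imwrite('pics/w1.png',im)
cv2.imwrite('pics/w1b.png',cv2.resize(im,(800,600),interpolation=cv2.INTER_CUBIC))
for X in ((.434,.131,.003),(.484,.133,.003),(.534,.135,.003)):print(proj(c,X)*800/512)
E
```

```text
3.55 [0.4843 0.127  0.1991]
[457.883  282.4046]
[397.8244 282.4371]
[337.7119 282.4697]
```

View pics/w1b.png

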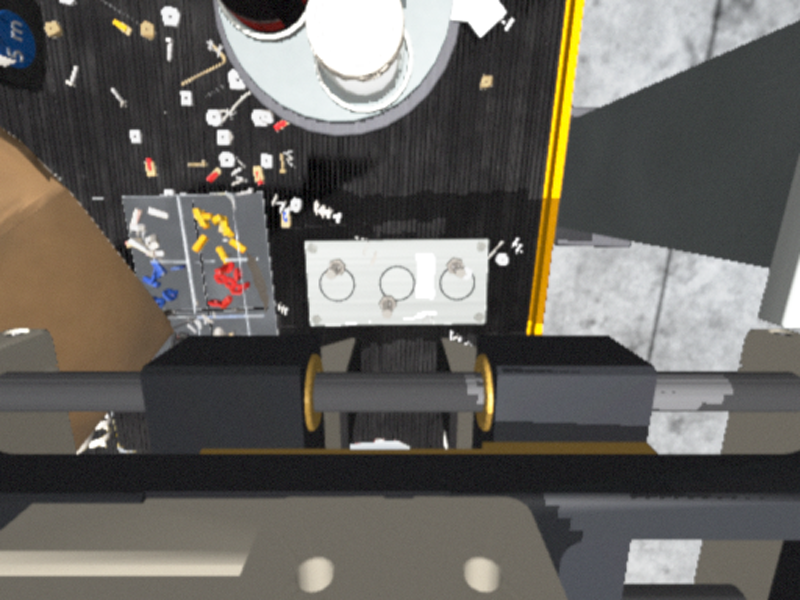

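The rings are at (458,283), (397,283) and (337,283) in the 800-wide frame, matching my strip estimate. The bolts are near (457,267), (388,305) and (337,267). I zoom in for the exact bases.

```bash
python3 - <<'E'
from h import *
im=cv2.imread('pics/w1.png')[148:212,190:318]
cv2.imwrite('pics/w1z.png',cv2.resize(im,None,fx=6,fy=6,interpolation=cv2.INTER_CUBIC))
E
```

```text
(no output)
```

View pics/w1z.png

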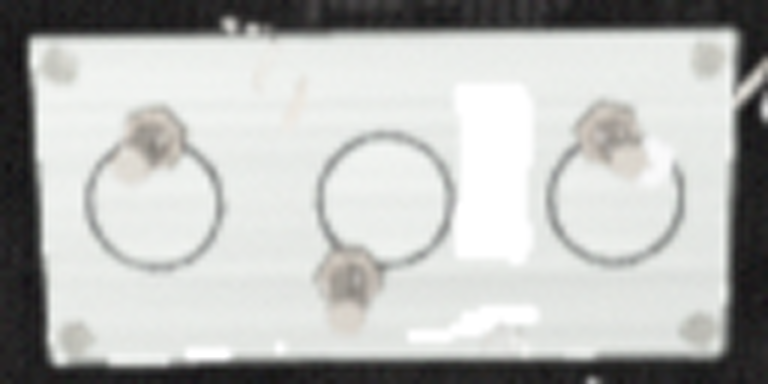

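Zoomed pixel positions: bolt heads are a3 (157,134), a2 (348,278) and a1 (606,131). Ring centres are ring 3 (155,202), ring 2 (386,199) and ring 1 (616,198).

```bash
python3 - <<'E'
from h import *
c=dict(np.load('w1.npz'))
f=lambda u,v,z:onz(c,(190+(u+.5)/6-.5,148+(v+.5)/6-.5),z)[:2]
B={1:f(606,131,.007),2:f(348,278,.007),3:f(157,134,.007)}
R={1:f(616,198,.003),2:f(386,199,.003),3:f(155,202,.003)}
s=bot.state();p=np.array(s['position']);T=np.array(s['tool_rot'])
for k in R:print(k,'bolt',B[k],'ring',R[k],'move in tool mm',1e3*(T.T@np.r_[R[k]-B[k],0])[:2],'from TCP to bolt',1e3*(T.T@(np.r_[B[k],.013]-p)))
d=R[3]-R[1];print(np.linalg.norm(d),np.arctan2(d[1],d[0]),s['tool_rot'])
E
```

```text
1 bolt [0.4389 0.1157] ring [0.4351 0.1308] move in tool mm [-15.3191   3.1961] from TCP to bolt [  9.5389  45.8755 187.0981]
2 bolt [0.4925 0.15  ] ring [0.4849 0.133 ] move in tool mm [16.6566  8.2548] from TCP to bolt [-22.6366  -9.0796 187.0803]
3 bolt [0.534  0.1201] ring [0.5349 0.1357] move in tool mm [-15.5462  -1.5192] from TCP to bolt [  8.9241 -49.4031 187.0554]
0.09999743590233875 0.04827389594437612 [[ 0.0398 -0.9992 -0.0005]
 [-0.9992 -0.0398  0.0002]
 [-0.0002  0.0004 -1.    ]]
```

servo_tool --increments '[[[4.8, 23, 15], [0, 0, 0], -0.35], [[4.7, 22.9, 30], [0, 0, 0], -0.35], [[0, 0, 30], [0, 0, 0], -0.35], [[0, 0, 30], [0, 0, 0], -0.35], [[0, 0, 15], [0, 0, 0], -0.35], [[0, 0, 0], [0, 0, 0], -0.35], [[0, 0, 0], [0, 0, 0], -0.35]]'

```text
t: 4.3
position: [0.4399, 0.1154, 0.0812]
tool_rot: [[0.04, -0.999, 0.002], [-0.999, -0.04, 0.0], [-0.0, -0.002, -1.0]]
ft_force: [0.1, -0.2, 0.3]
opening: 0.03
grasp_force: 0.0
```

servo_tool --increments '[[[0, 1, 20], [0, 0, 0], -0.35], [[0, 0, 20], [0, 0, 0], -0.35], [[0, 0, 14], [0, 0, 0], -0.35], [[0, 0, 8], [0, 0, 0], -0.35], [[0, 0, 4], [0, 0, 0], -0.35], [[0, 0, 2], [0, 0, 0], -0.35], [[0, 0, 0], [0, 0, 0], -0.35], [[0, 0, 0], [0, 0, 0], -0.35]]'

```text
t: 5.1
position: [0.4389, 0.1152, 0.0123]
tool_rot: [[0.039, -0.999, 0.001], [-0.999, -0.039, 0.0], [-0.0, -0.001, -1.0]]
ft_force: [0.2, 0.4, 0.5]
opening: 0.0299
grasp_force: 0.0
```

servo_tool --increments '[[[0, 0, 0], [0, 0, 0], -0.5], [[0, 0, 0], [0, 0, 0], -0.6], [[0, 0, 0], [0, 0, 0], -0.7], [[0, 0, 0], [0, 0, 0], -0.8], [[0, 0, 0], [0, 0, 0], -0.8], [[0, 0, 0], [0, 0, 0], -0.8]]' --newtons 8

```text
t: 5.7
position: [0.4385, 0.1152, 0.0118]
tool_rot: [[0.039, -0.999, 0.0], [-0.999, -0.039, 0.0], [-0.0, -0.0, -1.0]]
ft_force: [-0.4, 0.8, 2.8]
opening: 0.0127
grasp_force: 8.0
```

servo_tool --increments '[[[0, 0, -0.6], [0, 0, 0], -0.8], [[-3, 0.5, 0], [0, 0, 0], -0.8], [[-4, 0.8, 0], [0, 0, 0], -0.8], [[-4, 0.8, 0], [0, 0, 0], -0.8], [[-3, 0.5, 0], [0, 0, 0], -0.8], [[-1.2, 0.2, 0], [0, 0, 0], -0.8], [[0, 0, 0], [0, 0, 0], -0.8], [[0, 0, 0], [0, 0, 0], -0.8]]'

```text
t: 6.5
position: [0.4351, 0.1302, 0.0123]
tool_rot: [[0.039, -0.999, 0.0], [-0.999, -0.039, 0.0], [-0.0, -0.0, -1.0]]
ft_force: [0.0, -0.7, -0.5]
opening: 0.013
grasp_force: 8.0
```

servo_tool --increments '[[[0, 0, 0.5], [0, 0, 0], -0.75], [[0, 0, 0], [0, 0, 0], -0.65], [[0, 0, 0], [0, 0, 0], -0.5], [[0, 0, 0], [0, 0, 0], -0.35], [[0, 0, 0], [0, 0, 0], -0.35], [[0, 0, -15], [0, 0, 0], -0.35], [[0, 0, -30], [0, 0, 0], -0.35], [[0, 0, -20], [0, 0, 0], -0.35], [[-8.8, -29, 0], [0, 0, 0], -0.35], [[-8.7, -29, 0], [0, 0, 0], -0.35], [[0, 0, 0], [0, 0, 0], -0.35], [[0, 0, 0], [0, 0, 0], -0.35]]'

```text
t: 7.7
position: [0.4918, 0.1499, 0.0764]
tool_rot: [[0.04, -0.999, -0.001], [-0.999, -0.04, -0.0], [0.0, 0.001, -1.0]]
ft_force: [-1.1, -0.6, -0.8]
opening: 0.0296
grasp_force: 0.0
```

```bash
python3 - <<'E'
from h import *
im=grab_frame('scene')[:,:,::-1].copy();cv2.imwrite('pics/s2.png',im)
a=cv2.imread('pics/scene0.png')[255:325,200:285];b=im[255:325,200:285]
cv2.imwrite('pics/m2.png',cv2.resize(np.hstack([a,b]),None,fx=4.5,fy=4.5,interpolation=cv2.INTER_CUBIC))
c=camera_info('scene');print([(proj(c,X)-[200,255])*4.5 for X in ((.4351,.1308,.003),(.4351,.1308,.039))])
E
```

```text
[array([256.0729, 211.7587]), array([254.7323, 176.9766])]
```

View pics/m2.png

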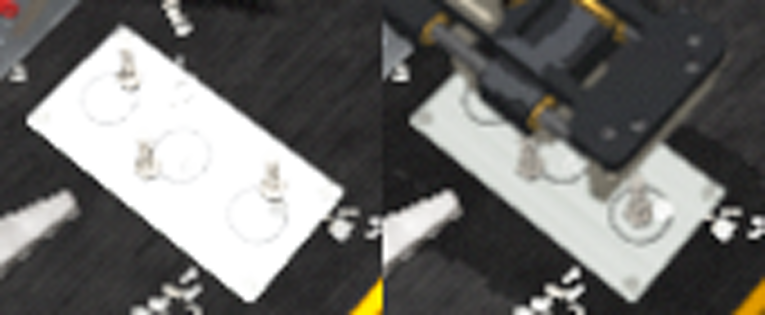

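Bolt 1 stands upright in its ring: its base is at about (638,215) in the composite. Next is bolt 2.

servo_tool --increments '[[[0, -0.7, 20], [0, 0, 0], -0.35], [[0, 0, 20], [0, 0, 0], -0.35], [[0, 0, 12], [0, 0, 0], -0.35], [[0, 0, 7], [0, 0, 0], -0.35], [[0, 0, 4], [0, 0, 0], -0.35], [[0, 0, 1], [0, 0, 0], -0.35], [[0, 0, 0], [0, 0, 0], -0.35], [[0, 0, 0], [0, 0, 0], -0.35], [[0, 0, 0], [0, 0, 0], -0.5], [[0, 0, 0], [0, 0, 0], -0.6], [[0, 0, 0], [0, 0, 0], -0.7], [[0, 0, 0], [0, 0, 0], -0.8], [[0, 0, 0], [0, 0, 0], -0.8], [[0, 0, 0], [0, 0, 0], -0.8]]'

```text
t: 9.15
position: [0.4931, 0.15, 0.0129]
tool_rot: [[0.039, -0.999, 0.0], [-0.999, -0.039, 0.0], [-0.0, -0.0, -1.0]]
ft_force: [-0.9, -0.2, 3.1]
opening: 0.0129
grasp_force: 8.0
```

servo_tool --increments '[[[0, 0, -0.6], [0, 0, 0], -0.8], [[3, 1.6, 0], [0, 0, 0], -0.8], [[4.2, 2.2, 0], [0, 0, 0], -0.8], [[4.5, 2.4, 0], [0, 0, 0], -0.8], [[3, 1.7, 0], [0, 0, 0], -0.8], [[2, 1, 0], [0, 0, 0], -0.8], [[0, 0, 0], [0, 0, 0], -0.8], [[0, 0, 0], [0, 0, 0], -0.8]]'

```text
t: 9.95
position: [0.4849, 0.1329, 0.0135]
tool_rot: [[0.039, -0.999, 0.0], [-0.999, -0.039, 0.0], [-0.0, -0.0, -1.0]]
ft_force: [0.0, -0.4, -1.0]
opening: 0.0134
grasp_force: 8.0
```

servo_tool --increments '[[[0, 0, 0.5], [0, 0, 0], -0.75], [[0, 0, 0], [0, 0, 0], -0.65], [[0, 0, 0], [0, 0, 0], -0.5], [[0, 0, 0], [0, 0, 0], -0.35], [[0, 0, 0], [0, 0, 0], -0.35], [[0, 0, -15], [0, 0, 0], -0.35], [[0, 0, -30], [0, 0, 0], -0.35], [[0, 0, -20], [0, 0, 0], -0.35], [[7.4, -24.3, 0], [0, 0, 0], -0.35], [[7.3, -24.3, 0], [0, 0, 0], -0.35], [[0, 0, 0], [0, 0, 0], -0.35], [[0, 0, 0], [0, 0, 0], -0.35]]'

```text
t: 11.15
position: [0.5336, 0.1201, 0.0776]
tool_rot: [[0.039, -0.999, -0.001], [-0.999, -0.039, 0.0], [-0.0, 0.001, -1.0]]
ft_force: [0.1, -0.1, 0.1]
opening: 0.0301
grasp_force: 0.0
```

servo_tool --increments '[[[0, 0, 20], [0, 0, 0], -0.52], [[0, 0, 20], [0, 0, 0], -0.52], [[0, 0, 12], [0, 0, 0], -0.52], [[0, 0, 7], [0, 0, 0], -0.52], [[0, 0, 4], [0, 0, 0], -0.52], [[0, 0, 1], [0, 0, 0], -0.52], [[0, 0, 0], [0, 0, 0], -0.52], [[0, 0, 0], [0, 0, 0], -0.52]]'

```text
t: 11.95
position: [0.5344, 0.1202, 0.0145]
tool_rot: [[0.039, -0.999, 0.001], [-0.999, -0.039, 0.0], [-0.0, -0.001, -1.0]]
ft_force: [0.8, -0.3, 0.6]
opening: 0.0222
grasp_force: 0.0
```

servo_tool --increments '[[[0, 0, 0], [0, 0, 0], -0.6], [[0, 0, 0], [0, 0, 0], -0.7], [[0, 0, 0], [0, 0, 0], -0.8], [[0, 0, 0], [0, 0, 0], -0.8], [[0, 0, 0], [0, 0, 0], -0.8]]'

```text
t: 12.45
position: [0.5342, 0.1202, 0.0142]
tool_rot: [[0.039, -0.999, 0.001], [-0.999, -0.039, 0.0], [-0.0, -0.001, -1.0]]
ft_force: [-0.7, 0.4, 2.1]
opening: 0.0127
grasp_force: 8.0
```

servo_tool --increments '[[[0, 0, -0.6], [0, 0, 0], -0.8], [[-3, -0.2, 0], [0, 0, 0], -0.8], [[-4, -0.4, 0], [0, 0, 0], -0.8], [[-4, -0.4, 0], [0, 0, 0], -0.8], [[-3, -0.2, 0], [0, 0, 0], -0.8], [[-1.6, -0.1, 0], [0, 0, 0], -0.8], [[0, 0, 0], [0, 0, 0], -0.8], [[0, 0, 0.5], [0, 0, 0], -0.75], [[0, 0, 0], [0, 0, 0], -0.65], [[0, 0, 0], [0, 0, 0], -0.52], [[0, 0, 0], [0, 0, 0], -0.52], [[0, 0, -15], [0, 0, 0], -0.52], [[0, 0, -30], [0, 0, 0], -0.52], [[0, 0, -30], [0, 0, 0], -0.4], [[0, 20, -45], [0, 0, 0], -0.4], [[0, 30, -45], [0, 0, 0], -0.4], [[0, 0, -20], [0, 0, 0], -0.4], [[0, 0, 0], [0, 0, 0], -0.4], [[0, 0, 0], [0, 0, 0], -0.4]]'

```text
t: 14.35
position: [0.4869, 0.1339, 0.1955]
tool_rot: [[0.039, -0.999, 0.001], [-0.999, -0.039, 0.0], [-0.0, -0.001, -1.0]]
ft_force: [-0.2, 1.0, -0.2]
opening: 0.0279
grasp_force: 0.0
```

```bash
python3 - <<'E'
from h import *
s=bot.state();print(s['t'],s['position'])
c=camera_info('wrist');im=grab_frame('wrist')[:,:,::-1].copy();np.savez('w2.npz',**{k:np.array(c[k]) for k in c})
cv2.imwrite('pics/w2.png',im)
q=np.array([proj(c,X) for X in ((.4351,.1308,.003),(.4849,.133,.003),(.5349,.1357,.003))]);print(q)
m=q[1].astype(int);a=im[m[1]-30:m[1]+22,m[0]-50:m[0]+50]
o=np.zeros((600,800,3),np.uint8);o[:300,:577]=cv2.resize(a,(577,300),interpolation=cv2.INTER_CUBIC)
for n in 'scene','side':
    g=grab_frame(n)[:,:,::-1].copy();cv2.imwrite(f'pics/{n}2.png',g)
g=cv2.imread('pics/scene2.png')[165:255,235:335];o[300:,:400]=cv2.resize(g,(400,300),interpolation=cv2.INTER_CUBIC)
g=cv2.imread('pics/side2.png')[180:285,200:340];o[300:,400:]=cv2.resize(g,(400,300),interpolation=cv2.INTER_CUBIC)
cv2.imwrite('pics/m3.png',o);print('crop',m)
E
```

```text
14.35 [0.4869 0.1339 0.1955]
[[295.5667 175.9519]
 [256.6902 176.1258]
 [217.6661 176.677 ]]
crop [256 176]
```

View pics/m3.png

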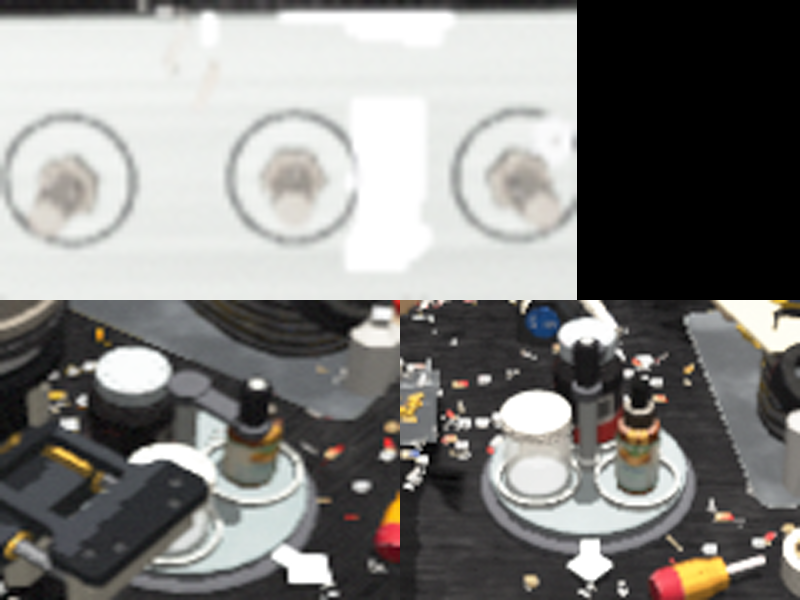

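All three bolts stand centred in their rings (top strip of the composite). The crank arm runs towards the robot, with the knob between the jar and the oiler. I rise and look down on the carousel.

servo_tool --increments '[[[0, 0, -35], [0, 0, 0], -0.2], [[0, 0, -35], [0, 0, 0], -0.2], [[0, 0, -35], [0, 0, 0], -0.2], [[25, -5, 0], [0, 0, 0], -0.2], [[30, -6, 0], [0, 0, 0], -0.2], [[30, -6, 0], [0, 0, 0], -0.2], [[30, -6, 0], [0, 0, 0], -0.2], [[30, -6, 0], [0, 0, 0], -0.2], [[30, -6, 0], [0, 0, 0], -0.2], [[0, 0, 0], [0, 0, 0], -0.2], [[0, 0, 0], [0, 0, 0], -0.2], [[0, 0, 0], [0, 0, 0], -0.2]]'

```text
t: 15.7
position: [0.5202, 0.0327, 0.3011]
tool_rot: [[-0.065, -0.998, 0.002], [-0.995, 0.065, -0.076], [0.076, -0.007, -0.997]]
ft_force: [-0.4, 0.5, -0.9]
opening: 0.0366
grasp_force: 0.0
```

```bash
python3 - <<'E'
from h import *
s=bot.state();print(s['t'],s['position'],s['q'])
c=camera_info('wrist');im=grab_frame('wrist')[:,:,::-1].copy();np.savez('w3.npz',**{k:np.array(c[k]) for k in c})
cv2.imwrite('pics/w3.png',im)
cv2.imwrite('pics/w3z.png',cv2.resize(im[:215,130:400],None,fx=2.79,fy=2.79,interpolation=cv2.INTER_CUBIC))
cs,cd=camera_info('scene'),camera_info('side')
k=tri(cs,(299.5,194.4),cd,(264,199));print('knob tri',k,proj(cs,k),proj(cd,k),'axis?',onz(cs,(283,190),.138))
print((proj(c,k)-[130,0])*2.79)
E
```

```text
15.7 [0.5202 0.0327 0.3011] [-0.0387  0.2944  1.4109 -0.0767  1.4312 -3.1045]
knob tri [ 0.4807 -0.0623  0.1633] [299.4991 194.4119] [264.0077 198.9892] axis? [ 0.5311 -0.0674  0.138 ]
[441.3304 286.9134]
```

View pics/w3z.png

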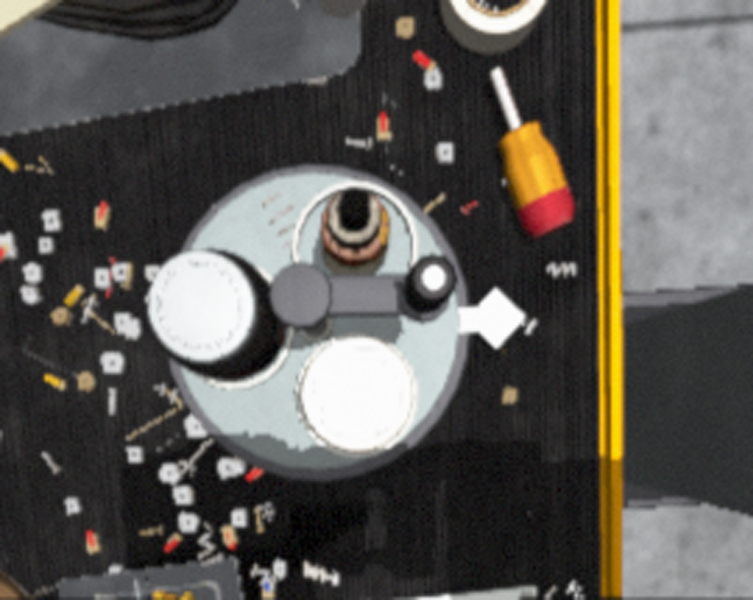

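From the top view: column top (301,295), knob top (434,277), jar lid (357,393), pointer tip (526,318). Joint 6 is near its limit, so I unwind it before gripping. Positions first.

```bash
python3 - <<'E'
from h import *
c=dict(np.load('w3.npz'))
f=lambda u,v,z:onz(c,(130+(u+.5)/2.79-.5,(v+.5)/2.79-.5),z)[:2]
# base disc outline (z=.009..): left 168,right 468 / top 165,bottom 480
A=f(301,295,.138);K=f(434,278,.173);J=f(357,393,.070);P=f(527,318,.0115);D=(f(177,322,.022)+f(465,322,.022))/2
ang=lambda v:np.degrees(np.arctan2(v[1],v[0]))%360
for n,X in (('knob',K),('jar',J),('pointer',P)):print(n,X,np.linalg.norm(X-A)*1e3,ang(X-A))
print('axis',A,D)
cs,cd=camera_info('scene'),camera_info('side')
s=bot.state();print(s['position'],s['tool_rot'])
E
```

```text
knob [ 0.4847 -0.0645] 50.00665582542938 177.24930818480763
jar [ 0.5142 -0.028 ] 43.98473752568471 117.73001100264513
pointer [ 0.4152 -0.0645] 119.43455868759074 178.8321280230558
axis [ 0.5346 -0.0669] [ 0.5315 -0.0687]
[0.5202 0.0328 0.3012] [[-0.0652 -0.9979  0.0027]
 [-0.995   0.0648 -0.0762]
 [ 0.0758 -0.0077 -0.9971]]
```

servo_tool --increments '[[[0, 0, 0], [0, 0, 0.145], 0], [[0, 0, 0], [0, 0, 0.145], 0], [[0, 0, 0], [0, 0, 0.145], 0], [[0, 0, 0], [0, 0, 0.145], 0], [[0, 0, 0], [0, 0, 0.145], 0], [[0, 0, 0], [0, 0, 0.145], 0], [[0, 0, 0], [0, 0, 0.145], 0], [[0, 0, 0], [0, 0, 0.145], 0], [[0, 0, 0], [0, 0, 0.145], 0], [[0, 0, 0], [0, 0, 0.145], 0], [[0, 0, 0], [0, 0, 0.145], 0], [[0, 0, 0], [0, 0, 0], 0], [[0, 0, 0], [0, 0, 0], 0]]'

```text
t: 17.05
position: [0.5202, 0.0327, 0.3012]
tool_rot: [[-0.996, 0.085, 0.003], [0.085, 0.993, -0.076], [-0.009, -0.076, -0.997]]
ft_force: [0.5, -0.5, 0.6]
opening: 0.046
grasp_force: 0.0
```

Every radius checks out: knob 50.0 mm, pointer 119.4 mm, jar 44 mm. The deck needs about +61°, which puts the knob at about (0.5085, -0.1096). I level the tool and go above the knob.

servo_tool --increments '[[[0, 0, 0], [-0.076, 0, 0], 0], [[6.8, -25, 0], [0, 0, 0], 0], [[6.8, -25, 10], [0, 0, 0], 0], [[6.8, -25, 20], [0, 0, 0], 0], [[6.7, -24.8, 25], [0, 0, 0], 0], [[0, 0, 25], [0, 0, 0], 0], [[0, 0, 15], [0, 0, 0], 0], [[0, 0, 0], [0, 0, 0], 0], [[0, 0, 0], [0, 0, 0], 0]]'

```text
t: 17.95
position: [0.4856, -0.0647, 0.2064]
tool_rot: [[-0.996, 0.087, 0.01], [0.087, 0.996, -0.001], [-0.01, -0.0, -1.0]]
ft_force: [0.5, 0.4, 0.7]
opening: 0.0459
grasp_force: 0.0
```

servo_tool --increments '[[[0.9, 0, 15], [0, 0, 0], 0], [[0, 0, 20], [0, 0, 0], 0], [[0, 0, 13], [0, 0, 0], 0], [[0, 0, 6], [0, 0, 0], 0], [[0, 0, 2], [0, 0, 0], 0], [[0, 0, 0], [0, 0, 0], 0], [[0, 0, 0], [0, 0, 0], -0.2], [[0, 0, 0], [0, 0, 0], -0.35], [[0, 0, 0], [0, 0, 0], -0.5], [[0, 0, 0], [0, 0, 0], -0.6], [[0, 0, 0], [0, 0, 0], -0.7], [[0, 0, 0], [0, 0, 0], -0.8], [[0, 0, 0], [0, 0, 0], -0.8]]' --newtons 15

```text
t: 19.25
position: [0.485, -0.0647, 0.1501]
tool_rot: [[-0.996, 0.089, 0.01], [0.089, 0.996, -0.001], [-0.01, -0.0, -1.0]]
ft_force: [-0.9, -0.1, 2.0]
opening: 0.0175
grasp_force: 15.0
```

```bash
python3 - <<'E'
from h import *
s=bot.state();p=np.array(s['position'])[:2];T=np.array(s['tool_rot'])
A=np.array([.5346,-.0669]);d=p-A;r=np.linalg.norm(d);a0=np.arctan2(d[1],d[0])%(2*np.pi);print(r,np.degrees(a0))
th=np.linspace(a0,np.radians(238.8),17);rr=np.linspace(r,.05,17)
W=A+rr[:,None]*np.c_[np.cos(th),np.sin(th)];D=np.c_[np.diff(W,axis=0)*1e3,np.zeros(16)]@T
print([[[round(x,1),round(y,1),0],[0,0,0],-0.8] for x,y,_ in D],W[-1])
E
```

```text
0.049619742255641065 177.50826642975696
[[[np.float64(-0.2), np.float64(-3.3), 0], [0, 0, 0], -0.8], [[np.float64(-0.5), np.float64(-3.3), 0], [0, 0, 0], -0.8], [[np.float64(-0.7), np.float64(-3.3), 0], [0, 0, 0], -0.8], [[np.float64(-0.9), np.float64(-3.2), 0], [0, 0, 0], -0.8], [[np.float64(-1.1), np.float64(-3.1), 0], [0, 0, 0], -0.8], [[np.float64(-1.3), np.float64(-3.1), 0], [0, 0, 0], -0.8], [[np.float64(-1.5), np.float64(-3.0), 0], [0, 0, 0], -0.8], [[np.float64(-1.7), np.float64(-2.9), 0], [0, 0, 0], -0.8], [[np.float64(-1.9), np.float64(-2.7), 0], [0, 0, 0], -0.8], [[np.float64(-2.1), np.float64(-2.6), 0], [0, 0, 0], -0.8], [[np.float64(-2.3), np.float64(-2.5), 0], [0, 0, 0], -0.8], [[np.float64(-2.4), np.float64(-2.3), 0], [0, 0, 0], -0.8], [[np.float64(-2.6), np.float64(-2.1), 0], [0, 0, 0], -0.8], [[np.float64(-2.7), np.float64(-2.0), 0], [0, 0, 0], -0.8], [[np.float64(-2.8), np.float64(-1.8), 0], [0, 0, 0], -0.8], [[np.float64(-2.9), np.float64(-1.6), 0], [0, 0, 0], -0.8]] [ 0.5087 -0.1097]
```

servo_tool --increments '[[[-0.2, -3.3, 0], [0, 0, 0], -0.8], [[-0.5, -3.3, 0], [0, 0, 0], -0.8], [[-0.7, -3.3, 0], [0, 0, 0], -0.8], [[-0.9, -3.2, 0], [0, 0, 0], -0.8], [[-1.1, -3.1, 0], [0, 0, 0], -0.8], [[-1.3, -3.1, 0], [0, 0, 0], -0.8], [[-1.5, -3.0, 0], [0, 0, 0], -0.8], [[-1.7, -2.9, 0], [0, 0, 0], -0.8], [[0, 0, 0], [0, 0, 0], -0.8]]'

```text
t: 20.15
position: [0.4909, -0.0913, 0.15]
tool_rot: [[-0.996, 0.09, 0.01], [0.09, 0.996, -0.002], [-0.01, -0.001, -1.0]]
ft_force: [-1.7, -1.5, 4.0]
opening: 0.0177
grasp_force: 15.0
```

servo_tool --increments '[[[-1.9, -2.7, 0], [0, 0, 0], -0.8], [[-2.1, -2.6, 0], [0, 0, 0], -0.8], [[-2.3, -2.5, 0], [0, 0, 0], -0.8], [[-2.4, -2.3, 0], [0, 0, 0], -0.8], [[-2.6, -2.1, 0], [0, 0, 0], -0.8], [[-2.7, -2.0, 0], [0, 0, 0], -0.8], [[-2.8, -1.8, 0], [0, 0, 0], -0.8], [[-2.9, -1.6, 0], [0, 0, 0], -0.8], [[0, 0, 0], [0, 0, 0], -0.8], [[0, 0, 0], [0, 0, 0], -0.8], [[0, 0, 0], [0, 0, 0], -0.8]]'

```text
t: 21.25
position: [0.5086, -0.11, 0.1501]
tool_rot: [[-0.996, 0.089, 0.009], [0.089, 0.996, -0.001], [-0.009, -0.0, -1.0]]
ft_force: [-2.1, -5.5, 1.4]
opening: 0.0176
grasp_force: 15.0
```

```bash
python3 - <<'E'
from h import *
o=np.zeros((600,800,3),np.uint8)
for n in 'scene','side':
    cv2.imwrite(f'pics/{n}3.png',grab_frame(n)[:,:,::-1])
g=cv2.imread('pics/scene3.png')[165:325,200:335];o[:,:400]=cv2.resize(g,(400,600),interpolation=cv2.INTER_CUBIC)
g=cv2.imread('pics/side3.png')[180:300,145:340];o[:300,400:]=cv2.resize(g,(400,300),interpolation=cv2.INTER_CUBIC)
g=grab_frame('wrist')[:,:,::-1];o[300:,400:]=cv2.resize(g,(400,300))
cv2.imwrite('pics/m4.png',o);s=bot.state();print(s['t'],s['position'],s['grasp_force'],s['ft_force'])
E
```

```text
21.4 [ 0.5085 -0.11    0.1501] 15.000003578024916 [-2.2746 -3.716   0.4373]
```

View pics/m4.png

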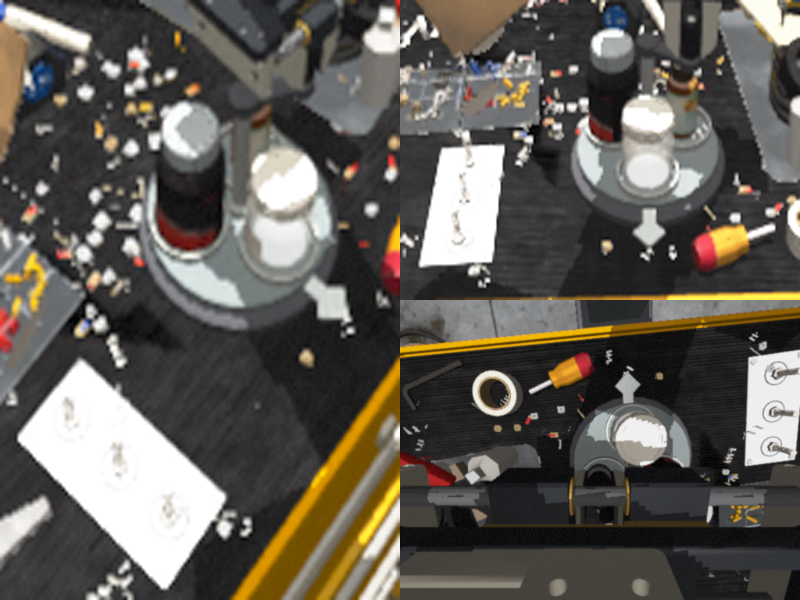

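The jar, at (650,170) in the side view, lines up with the pointer at (649,228). The bolts still stand in their rings and the grip is 15 N. I settle and hand in.

servo_tool --increments '[[[0, 0, 0], [0, 0, 0], -0.8], [[0, 0, 0], [0, 0, 0], -0.8], [[0, 0, 0], [0, 0, 0], -0.8], [[0, 0, 0], [0, 0, 0], -0.8]]'

```text
t: 21.8
position: [0.5084, -0.11, 0.1501]
tool_rot: [[-0.996, 0.089, 0.009], [0.089, 0.996, -0.001], [-0.009, -0.0, -1.0]]
ft_force: [-2.0, -5.0, 0.8]
opening: 0.0174
grasp_force: 15.0
```

```bash
python3 -c "
from rig import bot
print(bot.state()['grasp_force']);print(bot.hand_in())"
```

```text
15.000110624532681
the job is handed in; nothing more can be done
None
```

I handed the job in at about 22 s: the three bolts stand in their rings, the nut jar is in line with the pointer, and the gripper is still holding the crank knob at 15 N; the hand-in gave no verdict.

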